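Clear the light driver and plug the tester into its terminal

TASK

The ear defenders are standing over the wardrobe-light driver I need to test: first hang them over the chrome rail by their headband and let go. Then take the yellow pen tester from its stand, push it upright and fully home into the red-ringed terminal opening of the white driver, and leave it there. Do not disturb anything else on the table.

Things in the scene. Friction and masses are not known exactly. Their poses are not given: they have to be found in the camera images.
- muffs: Ear defenders, orange cups, black headband: a rigid arch (160 g) upright astride the white driver. 134 mm wide (y), 60 deep (x), 138 high (z). Origin: centre of underside. Gap between cups 78 mm, cups 72 high. Grey grip pad on top: 24 mm (x) by 40 (y), z 120 to 138; close along x with tips above z = 120 so they clear the rail below. A half turn changes nothing.
- muffs_crown (a point): On the ear defenders: middle and highest point of the headband's underside, 117 mm above their origin (the underside slopes down 19 degrees to both y sides); it lies on the rail's top when hung, the tube running along the muffs' x.
- rail: Fixed sample of chrome wardrobe rail: tube 25 mm across along the rail's y, 200 mm free between two white posts (14 by 30 mm, 156 high) on wooden feet 80 mm (x) by 50 (y), 10 high. Tube axis 137.5 mm above the table. Origin: on the table below the tube's middle.
- rail_top (a point): Middle of the rail tube's upper side, 150 mm above the table; axes as the rail's (y along the tube).
- driver: White wardrobe-light driver, fixed to the table, 110 mm (x) by 56 mm (y), 45 mm high. Three round openings 34 mm apart along x in its top; the middle one has a red ring (25 mm across) round it. Origin: centre of the underside.
- driver_opening (a point): Centre of the mouth of the red-ringed opening, in the driver's top face 45 mm above the table; the opening is 7.5 mm in diameter with a 3 mm chamfer, 36 mm deep, straight down.
- spare_driver: Dark driver of the same size and shape with grey rings: not the one to test. Fixed to the table. Origin: centre of the underside.
- stand: Blue pen stand, fixed, 100 mm (x) by 50 mm (y), 40 mm high, with two pockets at x = -22 mm (tester) and x = +22 mm (screwdriver), y = 0. Origin: centre of the underside.
- tester: Pen tester upright in the stand, 40 g: steel pin 6 mm across, 32 long, tapered tip; then a round yellow handle 18 mm across from 32 to 116 mm above the tip, red band near its foot, brass cap to 119.5. Origin: tip of the pin, 8 mm above the table in the stand; z runs up the pen.
- tester_tip (a point): Tip of the pin (the body's origin).
- tester_shoulder (a point): Centre of the flat underside of the yellow handle, 32 mm above the tip; it rests on the driver's top face when fully home.
- screwdriver: Black pen of the same shape as the tester in the stand's other pocket, 44 mm from the tester; not to be moved.
- ratchet: Red-handled steel ratchet lying on the table, 182 mm long, 36 mm high. Origin: underside near the middle.
- pry_bar: Stainless steel pry bar lying flat, 260 mm long along its x, 26 mm wide, up to 27 mm high. Origin: underside, middle.
- filler_tin: Standing tin of wood filler, 66 mm across, 105 mm high. Origin: centre of the underside.
- tape: Yellow and black tape measure, 34 by 66 mm, 60 mm high. Origin: centre of the underside.
Not all that is in view belongs to the job. Of the things that look like the muffs, take the one that is farthest to the robot's right at the start.

How it is judged:
By the outcome, as a careful person would: the job done as asked, in the order asked, and still so for the second after the job is handed in, with the robot touching nothing.
It also fails if it takes over 62 s, if anything falls off the work surface, if the arm or the gripper's body presses on something with over 40 N, if the wrist force passes 120 N, or if a joint passes its speed limit or range.

ROBOT

A 6-joint arm with a two-finger parallel gripper is mounted at the origin on the work surface. World frame = base frame: x ahead of the robot, y to its left, z up, the work surface at z = 0. Lengths are in mm, angles in rad, forces in N, time in s.
With the tool pointing down it reaches from about 350 to 775 mm from the base axis. Payload 7.3 kg.
Tool frame: the origin (TCP) lies at the very end of the fingers, on their centre line; the grasp point (between the pads) lies 19 mm behind it; x points along the fingers, z is the direction in which the jaws open and shut, and the axes are right-handed (so a half turn about x gives the same grasp; the last joint's range is limited). The gripper opens to 92 mm and grips with 3 to 60 N. Pads are 19 mm wide; open, the fingers measure 130 mm over their backs; the gripper's body (75 mm by 190 mm) begins 47 mm behind the grasp point.
Start: joints at [1.075, 0.342, 1.524, -0, 1.275, -0.146], TCP at [179.91, 493.234, 196.241] pointing down, gripper open.
Joint ranges: [-2.53, 2.53], [-0.77, 2.02], [0.04, 2.7], [-1, 4.14], [0.28, 2.66], [-3.11, 3.11]. Speed limits (rad/s): [2.57, 2.57, 3.14, 3.14, 3.14, 3.14].

INTERFACE

Orientations are given as [roll, pitch, yaw] about the fixed x, y, z axes, in that order (R = Rz(yaw) Ry(pitch) Rx(roll)).
In Python, from plant import * gives the robot as it stands.
- The arm moves only by the tool carry_out, never from a script. Its argument "rows" is a list of rows, each a list of 4 numbers: the shift along the world's x, y, z in mm, then the turn about the world's z in degrees. In form: [[x, y, z, twist], ...]. A call has 1 to 20 rows; each row is the pose to reach, as a shift and turn from the pose measured when the call began; what a row does not reach only later rows make up. A row lasts 1/12 s, in which the tool goes at most 41.7 mm and 7.16 degrees, less where a joint would pass 70% of its speed; a pose out of reach is approached as far as the arm can. A call with a gripper value outside its range is refused whole. "hand" is the finger opening in mm, from 0 to 91.8, set as the call begins (left out, the last holds). The fingers move at their own pace and stop on an object; the grip force is fixed at half the most. Time passes only in rows, so rows that repeat a pose let the fingers close. It gives the time, the measured TCP pose, the force and the opening at its end, in the units of the state.
- get_obs(): the state, without advancing time (a new reading comes with each control period).
- capture(name): name is "side" or "top"; returns the picture (384x512x3 uint8, red, green, blue); there is no depth.
- camera_info(name): a dict with "camera_matrix" (3x3 intrinsics, pixels), "pose" (4x4, takes a point from camera to world coordinates). Camera axes: x right, y down, z forward; pixel columns grow to the right and rows downward; lengths in mm; the calibration is good to about 2 mm. A picture is of the moment at which its call begins. camera_info takes no time and is no camera call.
- close_job(): hands the job in, once; it reports no verdict.
The state is a dict: "time": time; "joint_positions": joint angles; "dq": joint speeds; "tau": joint torques, N m; "tool_pos": TCP position; "tcp_rot": TCP orientation; "contact_force": force on the tool from outside, world axes, zero at the start; "moment": the same for the moment, N m; "grip_width": finger opening in mm.
Only numpy, scipy, OpenCV 4.12 (cv2) and the standard library are available. Lean on these libraries where they do the work, as an engineer would, in place of code of your own. Each camera call takes 0.05 s, during which the arm holds its last target. There are 200 camera calls.

## Working session

There is one attempt and no reset: what is moved stays moved. The work goes in short steps, Python scripts to look and compute and a tool call to move; the robot and the scene stay as the last step left them, time stands still between calls to the robot, and variables do not carry over. Pictures are saved under pics/ and viewed, about 8 in all and at most 12, crops included, and the job is handed in when it is done.

Besides the shell and the picture viewer there is one more tool, called after "Request:" in YAML: its name, and indented under it one key for each argument. carry_out: Moves the arm, as the interface text tells. Its arguments: {"type":"object","properties":{"rows":{"type":"array"},"hand":{"type":"number"}},"required":["rows"]}

```bash
mkdir -p pics; ls
cat > h.py <<'E'
from plant import *
import numpy as np, cv2
def snap(n,f):
    im=capture(n); cv2.imwrite('pics/'+f+'.png',im[:,:,::-1]); return im
def cam(n):
    c=camera_info(n); return np.array(c['camera_matrix']),np.array(c['pose'])
def ray(n,u,v,z):
    K,P=cam(n); d=P[:3,:3]@np.linalg.solve(K,[u,v,1]); o=P[:3,3]
    return o+d*(z-o[2])/d[2]
def proj(n,p):
    K,P=cam(n); q=K@(P[:3,:3].T@(np.array(p,float)-P[:3,3])); return q[:2]/q[2]
def tri(u1,u2):
    A=[];b=[]
    for n,(u,v) in (('side',u1),('top',u2)):
        K,P=cam(n); d=P[:3,:3]@np.linalg.solve(K,[u,v,1]); d/=np.linalg.norm(d); M=np.eye(3)-np.outer(d,d); A.append(M); b.append(M@P[:3,3])
    return np.linalg.lstsq(np.vstack(A),np.hstack(b),rcond=None)[0]
E
python3 - <<'E'
from h import *
a=snap('side','s0');b=snap('top','t0')
for n in('side','top'):
    K,P=cam(n);print(n,K.round(1).tolist(),P.round(3).tolist())
o=get_obs();print(o)
for n,i in(('s',a),('t',b)): cv2.imwrite(f'pics/{n}0b.png',cv2.resize(i[:,:,::-1],(800,600),interpolation=cv2.INTER_CUBIC))
E
```

```text
pics
side [[409.5, 0.0, 255.2], [0.0, 409.5, 188.8], [0.0, 0.0, 1.0]] [[0.829, -0.379, 0.411, 204.456], [-0.559, -0.578, 0.595, -575.003], [0.011, -0.723, -0.691, 798.88], [0.0, 0.0, 0.0, 1.0]]
top [[454.3, 0.0, 262.0], [0.0, 454.3, 183.7], [0.0, 0.0, 1.0]] [[-0.014, -0.995, 0.1, 452.891], [-1.0, 0.016, 0.02, 14.007], [-0.021, -0.1, -0.995, 1343.955], [0.0, 0.0, 0.0, 1.0]]
{'time': 0.1, 'joint_positions': array([ 1.07500853e+00,  3.42651870e-01,  1.52489762e+00, -1.38708174e-05,
        1.27536950e+00, -1.45971974e-01]), 'dq': array([-0.00128147, -0.00129679, -0.00169443, -0.000359  , -0.00162816,
       -0.00051408]), 'tau': array([ 2.30447484e-03, -4.32007349e+01, -2.44695032e+01,  7.20083364e-02,
        5.24999527e-02, -7.93787103e-05]), 'tool_pos': array([179.71583207, 492.87405273, 195.62341602]), 'tcp_rot': array([ 3.0056212 ,  1.56946992, -2.05657956]), 'contact_force': array([-0.22146636,  0.4797861 , -0.60769937]), 'moment': array([-0.02650395,  0.0563151 , -0.00724728]), 'grip_width': 91.6048243705381}
```

View pics/s0b.png

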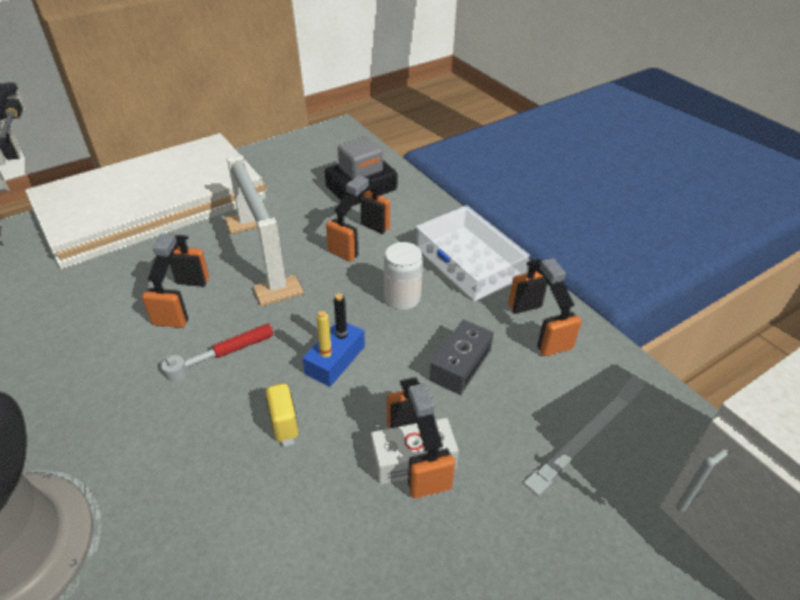

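View pics/t0b.png

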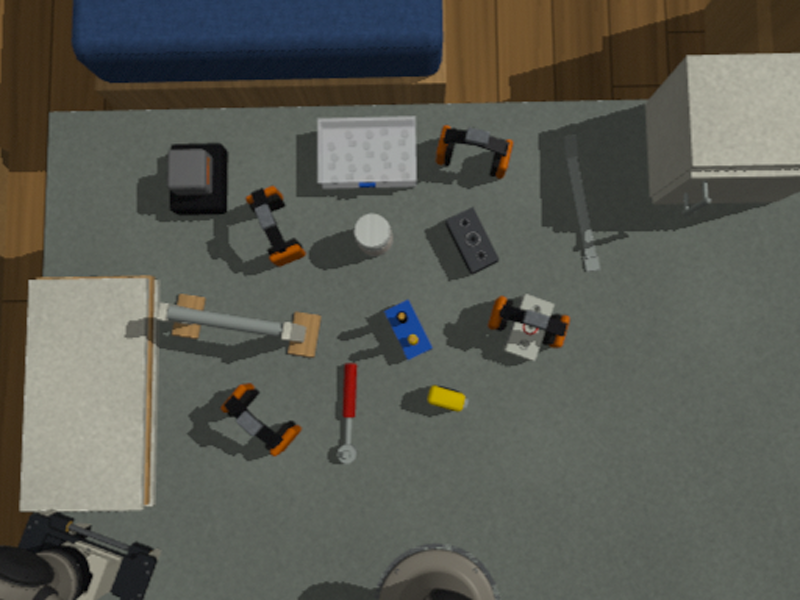

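The side view shows the robot lower left, with the muffs over the white driver at (420,440). In the top view there are four muffs lookalikes: (475,145), (272,225), (260,420) and (530,322). The robot's right (−y) is image right in the top view. The one at (530,322) is therefore farthest right, and it stands astride the white driver as described. I'll confirm it in an enlarged crop and measure from that.

Run:
```python
import cv2,numpy as np
t=cv2.imread('pics/t0.png');s=cv2.imread('pics/s0.png')
def c(i,x,y,w,h,k):return cv2.resize(i[y:y+h,x:x+w],None,fx=k,fy=k,interpolation=cv2.INTER_CUBIC)
# top: muffs (305,180,66,50)x6=396x300 ; stand ; side muffs
a=c(t,306,180,66,50,6);b=c(t,236,185,66,50,6)
d=c(s,230,235,66,90,0+3.3333);
e=c(s,190,180,66,75,4)
m=np.zeros((600,800,3),np.uint8)
m[:300,:396]=a;m[:300,400:796]=b
r=c(t,95,180,115,50,3.44);m[300:300+r.shape[0],:r.shape[1]]=r
m[300:600,400:400+d.shape[1]]=d[:300]
q=c(s,190,180,58,100,3);m[300:600,625:625+q.shape[1]]=q[:300]
cv2.imwrite('pics/m1.png',m);print(r.shape,d.shape,q.shape)
```

```text
(172, 396, 3) (300, 220, 3) (300, 174, 3)
```

View pics/m1.png

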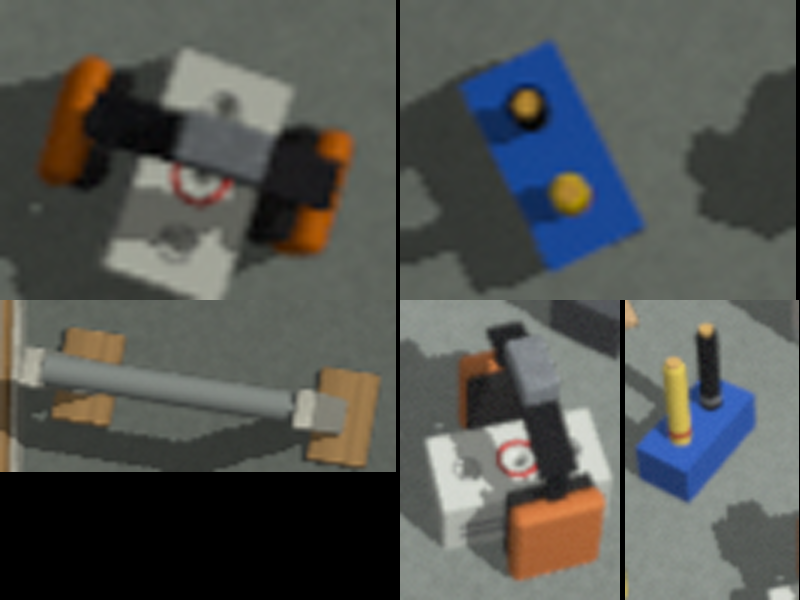

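Run:
```python
from h import *
r=np.round
A=lambda x,y,z:ray('top',306+x/6-.4,180+y/6-.4,z)
pad=[A(*p,138) for p in((192,113),(278,137),(265,182),(177,160))]
print('pad',r(np.mean(pad,0),1),[r(p[:2],1).tolist() for p in pad])
d=[A(*p,45) for p in((182,48),(294,88),(222,302),(103,265))]
print('driver',r(np.mean(d,0),1),[r(p[:2],1).tolist() for p in d]); 
e=((d[0]+d[1])-(d[2]+d[3]))/2;print('drv len,ang',np.hypot(*e[:2]),np.degrees(np.arctan2(e[1],e[0])))
B=lambda x,y,z:ray('top',236+(x-400)/6-.4,185+y/6-.4,z)
st=[B(*p,40) for p in((460,87),(552,40),(645,230),(553,272))]
print('stand',r(np.mean(st,0),1));e=((st[0]+st[1])-(st[2]+st[3]))/2;print(np.hypot(*e[:2]),np.degrees(np.arctan2(e[1],e[0])))
print('tester cap',r(B(571,193,127.5),1),'scr',r(B(528,104,127.5),1))
S=lambda x,y:(190+(x-625)/3-.3,180+(y-300)/3-.3)
print('tester tri',tri(S(674,363),(236+171/6-.4,185+193/6-.4)),'scr',tri(S(706,329),(236+128/6-.4,185+104/6-.4)))
C=lambda x,y,z:ray('top',95+x/3.44-.4,180+(y-300)/3.44-.4,z)
a=C(45,367,150);b=C(292,403,150);print('rail',r(a,1),r(b,1),r((a+b)/2,1),np.hypot(*(b-a)[:2]),np.degrees(np.arctan2(*(a-b)[1::-1])))
print('pad tri',tri((230+(534-400)/3.333-.3,235+(370-300)/3.333-.3),(306+228/6-.4,180+147/6-.4)))
o=get_obs()
from scipy.spatial.transform import Rotation as R
print(R.from_euler('xyz',o['tcp_rot']).as_matrix().round(3))
```

```text
pad [ 516.3 -177.1  138. ] [[532.0, -161.7], [520.8, -199.2], [501.1, -192.8], [511.3, -154.5]]
driver [ 508.4 -178.3   45. ] [[569.2, -171.4], [549.3, -224.0], [448.5, -186.7], [466.7, -131.1]]
drv len,ang 108.85109714611482 -20.898414835105573
stand [506.3  44.1  40. ]
100.03154199418967 25.629812480929374
tester cap [486.6  34.  127.5] scr [526.5  52.6 127.5]
tester tri [486.93815286  33.83635208 126.1855009 ] scr [526.58439881  52.65795491 126.46488449]
rail [538.6 447.8 150. ] [508.1 256.5 150. ] [523.4 352.2 150. ] 193.76044427695334 80.93795187587865
pad tri [ 516.97867044 -178.09365407  131.14510959]
[[-0.001 -0.939  0.343]
 [-0.001  0.343  0.939]
 [-1.     0.    -0.001]]
```

The crop confirms the target: muffs astride the white driver with the red ring, grip pad at about (345,204) in the top image. The measurements agree with the given sizes: driver 109 mm long, stand 100 mm, tester cap z 126 against 127.5. Now I'll move above the muffs.

Request:
carry_out:
  rows:
    - [20,-20,20,0]
    - [45,-50,40,-4]
    - [70,-85,50,-8]
    - [95,-120,50,-12]
    - [118,-155,50,-17]
    - [141,-190,50,-21]
    - [164,-225,50,-26]
    - [187,-260,50,-31]
    - [208,-296,50,-36]
    - [228,-333,50,-41]
    - [246,-370,50,-46]
    - [263,-407,50,-51]
    - [278,-445,50,-56]
    - [292,-483,50,-61]
    - [304,-522,50,-66]
    - [314,-561,40,-71]
    - [323,-600,30,-76]
    - [331,-640,20,-81]
    - [337,-670,10,-86]
    - [337,-670,5,-86]
  hand: 70

```text
time: 1.77
tool_pos: [516.6, -182.7, 198.3]
tcp_rot: [-2.721, 1.567, -3.011]
contact_force: [-1.6, 0.1, 0.3]
grip_width: 70.2
```

Run:
```python
from h import *
a=snap('side','s1');b=snap('top','t1');o=get_obs();print(o['time'],o['tool_pos'],o['grip_width'],o['contact_force'])
from scipy.spatial.transform import Rotation as R
z=R.from_euler('xyz',o['tcp_rot']).as_matrix()[:,2];print('jaw',np.degrees(np.arctan2(z[1],z[0])))
f=lambda i,x,y,w,h,k:cv2.resize(i[y:y+h,x:x+w,::-1],None,fx=k,fy=k,interpolation=cv2.INTER_CUBIC)
p=proj('side',o['tool_pos']);print(p)
m=np.hstack([f(a,215,190,100,150,4),f(b,290,160,100,150,4)]);cv2.imwrite('pics/m2.png',m)
```

```text
1.8667 [ 515.70493317 -177.75713671  198.74983198] 69.85772006790127 [-0.31706519  0.82951968 -0.46189493]
jaw -16.142337738374724
[270.61655305 234.18648804]
```

View pics/m2.png

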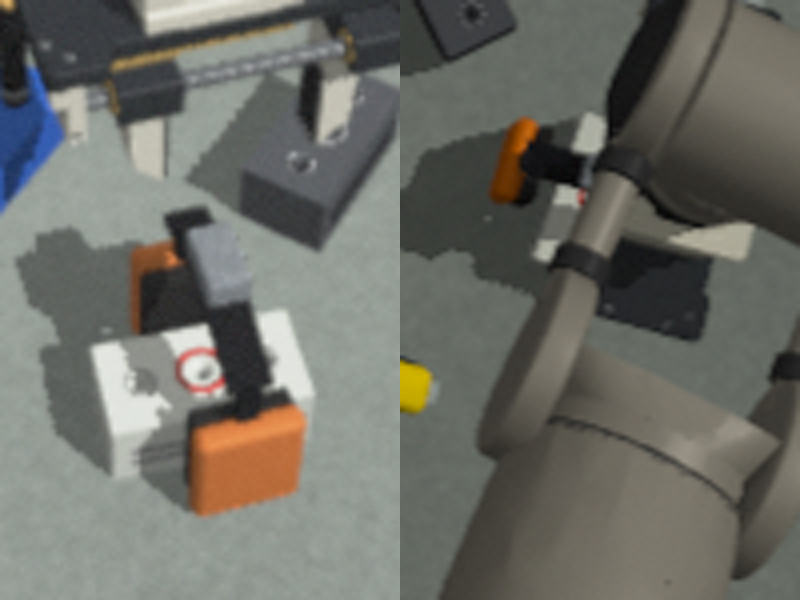

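Run:
```python
from h import *
c=lambda p:((proj('side',p)-[215,190]+.4)*4).round(0)
for tcp in ([516.6,-182.7,198.3],[515.7,-177.8,198.7]):
  t=np.array(tcp);j=np.array([np.cos(-.282),np.sin(-.282),0]);k=np.array([-j[1],j[0],0])
  print([c(t+s*35*j+w*9.5*k).tolist() for s in(-1,1) for w in(-1,1)])
t=np.array([516.3,-177.1,138])
print('pad',[c(t+a*12*j+b*20*k).tolist() for a,b in((-1,-1),(1,-1),(1,1),(-1,1))])
a=snap('side','s2');cv2.imwrite('pics/c2.png',cv2.resize(a[190:300,215:315,::-1],None,fx=5,fy=5,interpolation=cv2.INTER_CUBIC))
```

```text
[[168.0, 217.0], [155.0, 187.0], [308.0, 183.0], [293.0, 154.0]]
[[160.0, 211.0], [148.0, 181.0], [300.0, 176.0], [286.0, 147.0]]
pad [[210.0, 292.0], [256.0, 281.0], [229.0, 220.0], [184.0, 231.0]]
```

View pics/c2.png

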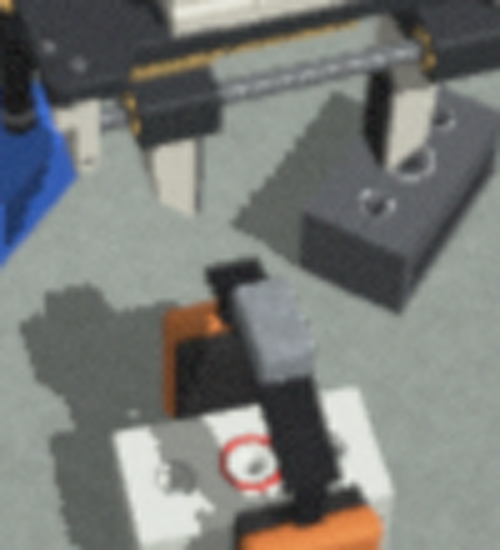

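The pad projects where it is seen, but the fingertips look about 8 px (around 20 mm) higher than the TCP projection. I'll descend part way with the jaws straddling the pad and look again. I'll also check the gripper in the first top image.

Request:
carry_out:
  rows:
    - [0,0,-15,0]
    - [0,0,-30,0]
    - [0,0,-45,0]
    - [0,0,-52,0]
    - [0,0,-52,0]
    - [0,0,-52,0]

```text
time: 2.42
tool_pos: [516.4, -176.0, 148.5]
tcp_rot: [2.814, 1.567, 2.536]
contact_force: [-0.1, -0.2, -0.2]
grip_width: 70.1
```

Run:
```python
from h import *
o=get_obs();a=snap('side','s3');print(o['time'],o['tool_pos'],o['contact_force'])
t0=cv2.imread('pics/t0.png')
tc=o['tool_pos'];j=np.array([np.cos(-.282),np.sin(-.282),0]);k=np.array([-j[1],j[0],0])
big=cv2.resize(a[190:290,220:320,::-1],None,fx=6,fy=6,interpolation=cv2.INTER_CUBIC)
for s in(-1,1):
  for w in(-1,1):
    p=((proj('side',tc+s*35*j+w*9.5*k)-[220,190]+.4)*6).astype(int);cv2.circle(big,tuple(map(int,p)),3,(0,255,0),-1)
b=cv2.resize(t0[304:384,0:110],None,fx=1.8,fy=1.8,interpolation=cv2.INTER_CUBIC)
ta=np.array([179.7,492.9,195.6]);j=np.array([.343,.939,0])
for s in(-1,1):
    p=((proj('top',ta+s*46*j)-[0,304])*1.8).astype(int);cv2.circle(b,tuple(map(int,p)),2,(0,255,0),-1)
m=np.zeros((600,800,3),np.uint8);m[:,:600]=big;m[:b.shape[0],602:602+b.shape[1]]=b
cv2.imwrite('pics/c3.png',m)
```

```text
2.4167 [ 516.37262759 -175.97774242  148.53187172] [-0.10012086 -0.20139006 -0.18915202]
```

View pics/c3.png

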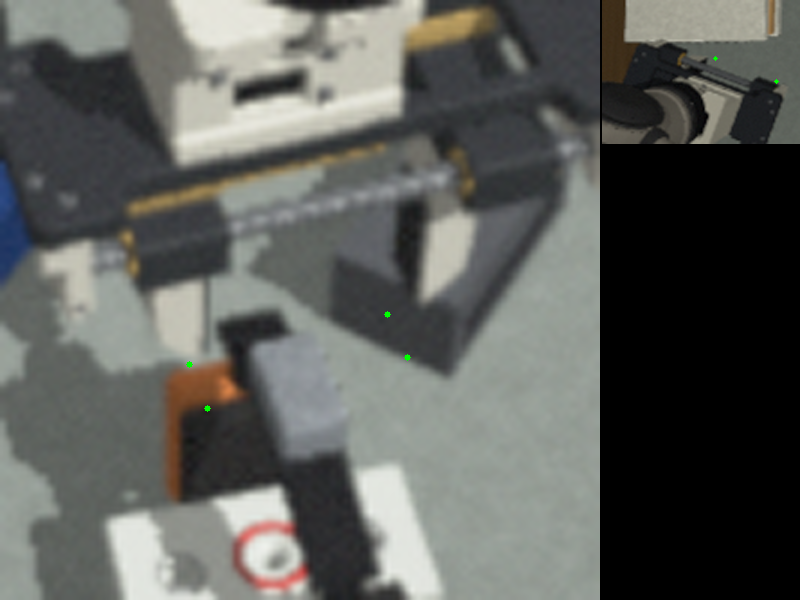

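Run:
```python
from h import *
s=cv2.imread('pics/s3.png');t=cv2.imread('pics/t0.png')
def box(img,n,tc,ang,org,k,col,h):
  j=np.array([np.cos(ang),np.sin(ang),0]);q=np.array([-j[1],j[0],0])
  P=[(proj(n,tc+a*95*j+b*37.5*q+[0,0,h])-org+.4)*k for a,b in((-1,-1),(1,-1),(1,1),(-1,1))]
  cv2.polylines(img,[np.array(P,int)],True,col,1)
S=cv2.resize(s[140:290,200:345],None,fx=4,fy=4,interpolation=cv2.INTER_CUBIC)
tc=np.array([516.4,-176,148.5])
for dz,c in((0,(0,255,0)),(20,(0,0,255))):
  box(S,'side',tc+[0,0,dz],-.282,[200,140],4,c,66)
box(S,'side',tc+[11,17,0],-.282,[200,140],4,(255,0,255),66)
T=cv2.resize(t[304:384,0:110],None,fx=5,fy=5,interpolation=cv2.INTER_CUBIC)
ta=np.array([179.7,492.9,195.6])
for dz,c in((0,(0,255,0)),(20,(0,0,255))): box(T,'top',ta+[0,0,dz],np.arctan2(.939,.343),[0,304],5,c,66)
m=np.zeros((600,800,3),np.uint8)
m[:,:400]=cv2.resize(S,(580,600))[:,:400]; m[:400,250:800]=T if False else m[:400,250:800]
m=np.zeros((600,800,3),np.uint8);m[:420,:406]=cv2.resize(S,(406,420));m[:T.shape[0]*7//10,410:410+385]=cv2.resize(T,(385,280))
cv2.imwrite('pics/c4.png',m)
```

```text
(no output)
```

View pics/c4.png

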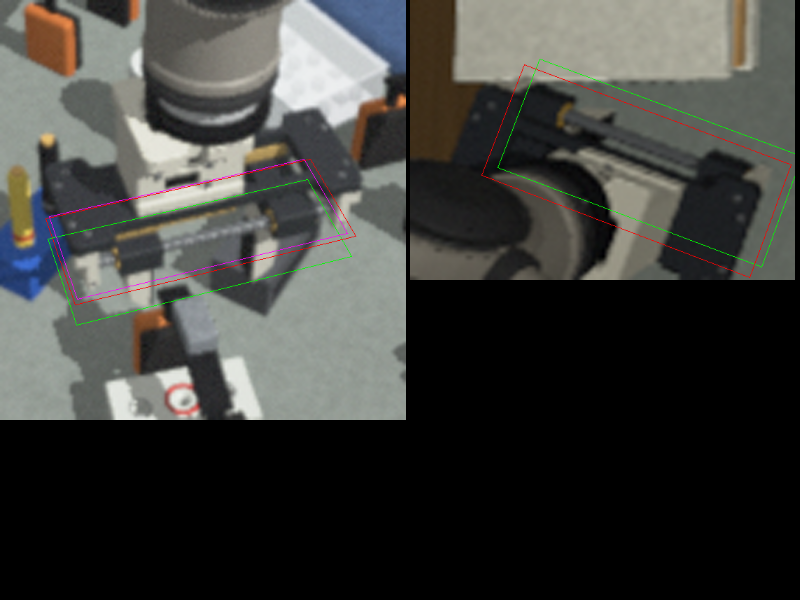

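The visible tips sit higher than reported in the side view. The top view gives no sign of a horizontal offset in x. A closing test at reported z≈123 is safe: it either grips, or it passes above the pad.

Request:
carry_out:
  rows:
    - [0,-1,-10,0]
    - [0,-1,-20,0]
    - [0,-1,-26,0]
    - [0,-1,-26,0]
    - [0,-1,-26,0]

```text
time: 2.88
tool_pos: [516.3, -177.2, 122.3]
tcp_rot: [2.834, 1.567, 2.556]
contact_force: [0.0, 0.4, -0.4]
grip_width: 70.0
```

Request:
carry_out:
  rows:
    - [0,0,0,0]
    - [0,0,0,0]
    - [0,0,0,0]
    - [0,0,0,0]
    - [0,0,0,0]
    - [0,0,0,0]
    - [0,0,0,0]
    - [0,0,0,0]
  hand: 10

```text
time: 3.55
tool_pos: [516.3, -177.2, 122.3]
tcp_rot: [2.832, 1.567, 2.554]
contact_force: [1.1, -0.4, -0.3]
grip_width: 21.2
```

Request:
carry_out:
  rows:
    - [0,0,0,0]
    - [0,0,0,0]
    - [0,0,0,0]

```text
time: 3.8
tool_pos: [516.3, -177.2, 122.3]
tcp_rot: [2.832, 1.567, 2.553]
contact_force: [0.0, 0.4, -0.2]
grip_width: 10.1
```

Run:
```python
from h import *
a=snap('side','s5');cv2.imwrite('pics/c5.png',cv2.resize(a[190:290,220:320,::-1],None,fx=6,fy=6,interpolation=cv2.INTER_CUBIC));o=get_obs();print(o['grip_width'])
```

```text
10.144487560724873
```

View pics/c5.png

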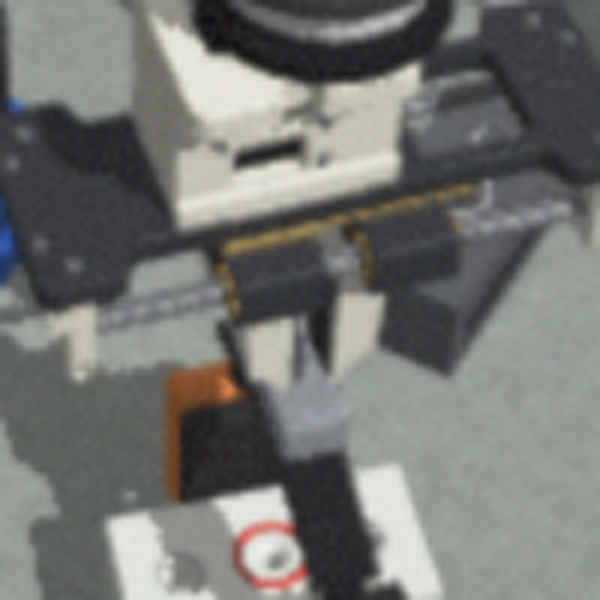

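The fingers closed to 10 mm without contact. They are above the pad, so the real tips are about 16–27 mm higher than reported. I'll measure the offset with a gentle touch on the pad top (z=138).

Request:
carry_out:
  rows:
    - [0,0,-1,0]
    - [0,0,-2,0]
    - [0,0,-3,0]
    - [0,0,-3,0]

```text
time: 4.18
tool_pos: [516.2, -177.2, 119.0]
tcp_rot: [2.845, 1.567, 2.566]
contact_force: [-0.2, 0.5, -0.2]
grip_width: 10.2
```

Request:
carry_out:
  rows:
    - [0,0,-1,0]
    - [0,0,-2,0]
    - [0,0,-2,0]

```text
time: 4.43
tool_pos: [516.0, -177.1, 116.8]
tcp_rot: [2.861, 1.566, 2.582]
contact_force: [-0.2, -0.7, -0.1]
grip_width: 9.9
```

Request:
carry_out:
  rows:
    - [0,0,-1,0]
    - [0,0,-2,0]
    - [0,0,-2,0]

```text
time: 4.68
tool_pos: [515.9, -177.0, 114.5]
tcp_rot: [2.87, 1.566, 2.591]
contact_force: [-0.6, -0.3, 0.8]
grip_width: 10.0
```

Request:
carry_out:
  rows:
    - [0,0,-1,0]
    - [0,0,-2,0]
    - [0,0,-2,0]

```text
time: 4.93
tool_pos: [515.8, -177.0, 112.3]
tcp_rot: [2.874, 1.565, 2.595]
contact_force: [-0.6, -0.9, 0.4]
grip_width: 10.0
```

Request:
carry_out:
  rows:
    - [0,0,-1,0]
    - [0,0,-2,0]
    - [0,0,-2,0]

```text
time: 5.18
tool_pos: [515.7, -176.9, 110.0]
tcp_rot: [2.873, 1.565, 2.595]
contact_force: [0.4, 0.0, 0.0]
grip_width: 10.0
```

Request:
carry_out:
  rows:
    - [0,0,-1,0]
    - [0,0,-2,0]
    - [0,0,-2,0]

```text
time: 5.43
tool_pos: [515.7, -176.9, 107.9]
tcp_rot: [2.882, 1.565, 2.603]
contact_force: [-0.5, 0.1, -0.4]
grip_width: 10.1
```

Request:
carry_out:
  rows:
    - [0,0,-1,0]
    - [0,0,-2,0]
    - [0,0,-2,0]

```text
time: 5.68
tool_pos: [516.5, -177.2, 107.8]
tcp_rot: [2.781, 1.568, 2.502]
contact_force: [-3.0, 1.3, 12.8]
grip_width: 10.1
```

Request:
carry_out:
  rows:
    - [0,0,-1,0]
    - [0,0,-2,0]
    - [0,0,-2,0]

```text
time: 5.93
tool_pos: [517.2, -177.5, 107.9]
tcp_rot: [1.367, 1.57, 1.089]
contact_force: [-3.1, 2.0, 15.2]
grip_width: 10.1
```

Contact at reported 107.8, so the real tips are 30 mm above the reported TCP. The real tip height is reported z + 30. I'll lift off, open, lower to reported 93 (real 123) and grip.

Request:
carry_out:
  rows:
    - [-1,0,5,0]
    - [-1,0,10,0]
    - [-1,0,10,0]
    - [-1,0,10,0]
    - [-1,0,10,0]
    - [-1,0,10,0]
    - [-1,0,10,0]
    - [-1,0,10,0]
  hand: 60

```text
time: 6.6
tool_pos: [516.1, -177.4, 117.6]
tcp_rot: [2.196, 1.57, 1.917]
contact_force: [0.6, -0.5, -0.1]
grip_width: 57.6
```

Request:
carry_out:
  rows:
    - [0,0,-6,0]
    - [0,0,-12,0]
    - [0,0,-18,0]
    - [0,0,-24,0]
    - [0,0,-25,0]
    - [0,0,-25,0]

```text
time: 7.1
tool_pos: [515.7, -177.2, 91.8]
tcp_rot: [2.689, 1.569, 2.411]
contact_force: [-0.3, 0.3, 0.3]
grip_width: 60.2
```

Request:
carry_out:
  rows:
    - [0,0,1,0]
    - [0,0,1,0]
    - [0,0,1,0]
    - [0,0,1,0]
    - [0,0,1,0]
    - [0,0,1,0]
    - [0,0,1,0]
    - [0,0,1,0]
    - [0,0,1,0]
    - [0,0,1,0]
  hand: 5

```text
time: 7.93
tool_pos: [515.8, -177.2, 92.9]
tcp_rot: [2.62, 1.569, 2.342]
contact_force: [0.0, 0.0, 0.8]
grip_width: 23.5
```

Run:
```python
from h import *
a=snap('side','s6');cv2.imwrite('pics/c6.png',cv2.resize(a[190:290,220:320,::-1],None,fx=6,fy=6,interpolation=cv2.INTER_CUBIC));o=get_obs();print(o['grip_width'],o['tool_pos'],o['contact_force'])
```

```text
23.6923233982372 [ 515.76429289 -177.24226565   92.8944733 ] [0.16464366 0.49466617 1.09397974]
```

View pics/c6.png

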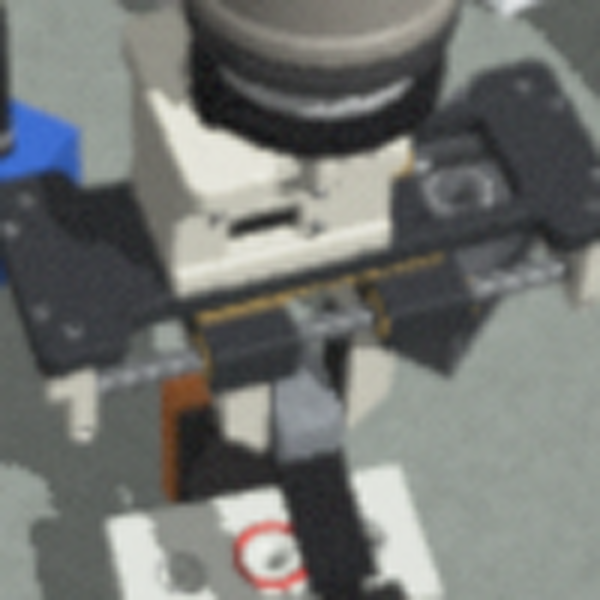

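Gripped at 23.7 mm on the pad. The picture shows both fingers flanking the grey pad with the muffs still upright. Now I'll lift and carry to the rail.

Request:
carry_out:
  rows:
    - [0,0,10,0]
    - [0,0,28,0]
    - [0,0,52,0]
    - [0,0,80,0]
    - [0,0,110,0]
    - [0,0,140,0]
    - [0,10,160,0]
    - [0,28,175,3]
    - [0,52,180,8]
    - [0,80,180,14]
    - [0,110,180,20]
    - [0,140,180,26]
    - [0,170,180,32]
    - [0,200,180,38]
    - [0,230,180,44]
    - [0,260,180,50]
    - [0,290,180,56]
    - [2,315,180,62]
    - [2,335,180,66]
    - [2,345,180,68]

```text
time: 9.65
tool_pos: [517.1, 170.1, 273.2]
tcp_rot: [2.29, 1.569, -3.08]
contact_force: [-0.0, -0.8, -1.2]
grip_width: 23.9
```

Request:
carry_out:
  rows:
    - [0,10,0,2]
    - [0,28,0,6]
    - [1,52,0,10]
    - [2,80,0,14]
    - [3,110,0,18]
    - [4,135,0,22]
    - [5,155,0,26]
    - [6,170,0,29]
    - [6,177,0,29]
    - [6,177,0,29]
    - [6,177,0,29]
    - [6,177,0,29]

```text
time: 10.65
tool_pos: [523.3, 345.8, 273.3]
tcp_rot: [2.472, 1.568, -2.393]
contact_force: [-1.2, 0.4, -1.6]
grip_width: 24.0
```

Run:
```python
from h import *
from scipy.spatial.transform import Rotation as R
o=get_obs();M=R.from_euler('xyz',o['tcp_rot']).as_matrix();z=M[:,2]
print(o['tool_pos'],o['grip_width'],o['contact_force'],'jaw',np.degrees(np.arctan2(z[1],z[0])),M[:,0])
a=snap('side','s7');b=snap('top','t7')
print(proj('side',[523,352,150]),proj('top',[523,352,150]))
m=np.zeros((600,800,3),np.uint8)
m[:600,:500]=cv2.resize(a[70:190,100:200,::-1],(500,600),interpolation=cv2.INTER_CUBIC)
m[:300,500:]=cv2.resize(b[150:270,90:210,::-1],(300,300),interpolation=cv2.INTER_CUBIC)
cv2.imwrite('pics/c7.png',m)
```

```text
[523.33501367 345.83349712 273.3249763 ] 24.021189552037164 [-1.19474689  0.42456667 -1.58373496] jaw 81.21413994130266 [-0.00195093 -0.00181085 -0.99999646]
[160.61352469 120.99420065] [143.53795465 204.43543896]
```

View pics/c7.png

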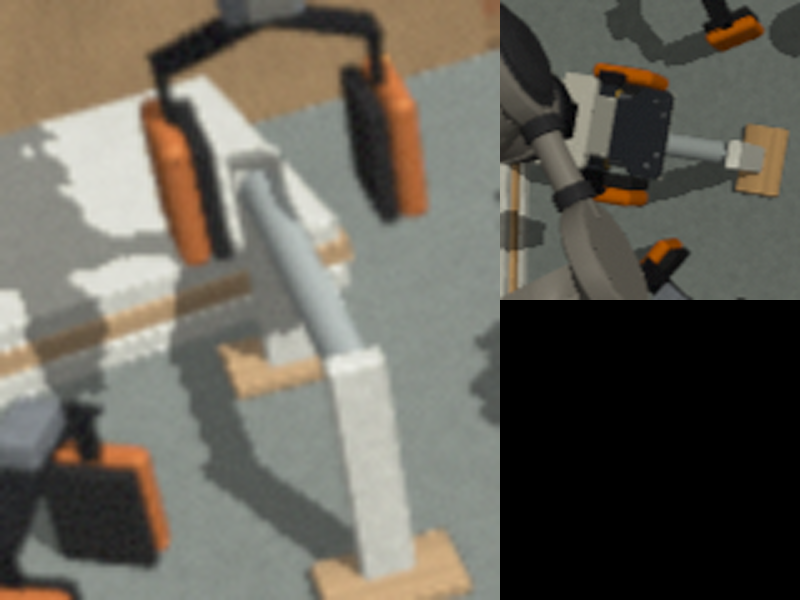

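The muffs hang upright and are aligned over the tube, with the cups either side, in both views. I'll lower them now.

Request:
carry_out:
  rows:
    - [0,0,-15,0]
    - [-1,0,-40,0]
    - [-1,0,-65,0]
    - [-1,0,-90,0]
    - [-1,0,-110,0]
    - [-1,0,-126,0]
    - [-1,0,-136,0]
    - [-1,0,-140,0]
    - [-1,0,-142,0]
    - [-1,0,-142,0]
    - [-1,0,-142,0]

```text
time: 11.67
tool_pos: [523.0, 346.1, 132.7]
tcp_rot: [-2.832, 1.57, -1.415]
contact_force: [-0.2, 0.5, -3.2]
grip_width: 23.7
```

Request:
carry_out:
  rows:
    - [0,0,-1,0]
    - [0,0,-2,0]
    - [0,0,-3,0]
    - [0,0,-3,0]

```text
time: 12.0
tool_pos: [523.0, 346.2, 129.7]
tcp_rot: [-2.585, 1.57, -1.167]
contact_force: [-0.4, -0.8, -2.0]
grip_width: 23.6
```

Request:
carry_out:
  rows:
    - [0,0,-1,0]
    - [0,0,-2,0]
    - [0,0,-2,0]

```text
time: 12.25
tool_pos: [522.8, 346.1, 127.4]
tcp_rot: [2.966, 1.57, -1.899]
contact_force: [-0.4, 1.1, -1.7]
grip_width: 23.6
```

Request:
carry_out:
  rows:
    - [0,0,-1,0]
    - [0,0,-1,0]
    - [0,0,-1,0]

```text
time: 12.5
tool_pos: [522.8, 346.1, 126.3]
tcp_rot: [2.788, 1.57, -2.078]
contact_force: [0.4, 0.3, -1.3]
grip_width: 24.0
```

Request:
carry_out:
  rows:
    - [0,0,-1,0]
    - [0,0,-1,0]
    - [0,0,-1,0]

```text
time: 12.75
tool_pos: [523.0, 346.1, 125.8]
tcp_rot: [-2.283, 1.57, -0.865]
contact_force: [-0.4, -1.0, 1.4]
grip_width: 23.7
```

Request:
carry_out:
  rows:
    - [0,0,-1,0]
    - [0,0,-1,0]
    - [0,0,-1,0]

```text
time: 13.0
tool_pos: [523.1, 346.2, 125.7]
tcp_rot: [-1.596, 1.57, -0.178]
contact_force: [-1.5, -0.9, 5.8]
grip_width: 23.5
```

Contact came at exactly the predicted height (125.8). I'll release and go up.

Request:
carry_out:
  rows:
    - [0,0,0.5,0]
    - [0,0,0.5,0]
    - [0,0,0.5,0]
    - [0,0,0.5,0]
    - [0,0,0.5,0]
    - [0,0,0.5,0]
    - [0,0,0.5,0]
    - [0,0,0.5,0]
  hand: 60

```text
time: 13.67
tool_pos: [523.1, 346.2, 126.1]
tcp_rot: [-1.618, 1.57, -0.201]
contact_force: [0.8, 0.1, 0.5]
grip_width: 60.1
```

Request:
carry_out:
  rows:
    - [0,0,8,0]
    - [0,0,25,0]
    - [0,0,50,0]
    - [0,0,80,0]
    - [0,0,110,0]
    - [0,0,120,0]

```text
time: 14.17
tool_pos: [524.5, 347.0, 251.9]
tcp_rot: [-1.025, 1.562, 0.393]
contact_force: [-0.3, 0.2, 0.5]
grip_width: 60.1
```

Released. Next I'll go over the tester with the jaws across the stand's long axis, at 115.6°.

Request:
carry_out:
  rows:
    - [0,-10,-5,0]
    - [-2,-30,-5,2]
    - [-4,-55,-5,5]
    - [-7,-85,-5,9]
    - [-11,-115,-5,13]
    - [-15,-145,-10,17]
    - [-19,-175,-20,21]
    - [-23,-205,-30,25]
    - [-27,-235,-40,28]
    - [-31,-262,-50,31]
    - [-34,-285,-60,33]
    - [-37,-302,-70,34.5]
    - [-38,-313,-75,34.5]
    - [-38,-313,-75,34.5]
    - [-38,-313,-75,34.5]
    - [-38,-313,-75,34.5]

```text
time: 15.5
tool_pos: [486.8, 34.6, 177.1]
tcp_rot: [-1.046, 1.561, 0.973]
contact_force: [0.2, -0.1, -0.2]
grip_width: 60.3
```

Run:
```python
from h import *
from scipy.spatial.transform import Rotation as R
o=get_obs();M=R.from_euler('xyz',o['tcp_rot']).as_matrix();z=M[:,2]
print(o['tool_pos'],o['joint_positions'].round(2),o['grip_width'],o['contact_force'],'jaw',np.degrees(np.arctan2(z[1],z[0])),M[:,0])
a=snap('side','s8')
for p in ([486.7,34.1,127.5],o['tool_pos']+[0,0,30]): print(proj('side',p))
m=np.zeros((600,800,3),np.uint8)
m[:600,:500]=cv2.resize(a[130:250,165:265,::-1],(500,600),interpolation=cv2.INTER_CUBIC)
m[:300,500:]=cv2.resize(a[60:180,90:210,::-1],(300,300),interpolation=cv2.INTER_CUBIC)
cv2.imwrite('pics/c8.png',m)
```

```text
[486.78009122  34.57780824 177.12449183] [-0.09  0.29  1.66  0.01  1.19 -2.12] 60.2919831568307 [ 0.19670916 -0.1021904  -0.16060361] jaw 115.71480279294404 [ 0.00540525  0.00794273 -0.99995385]
[205.68749966 200.29142156]
[202.96335426 174.29967048]
```

View pics/c8.png

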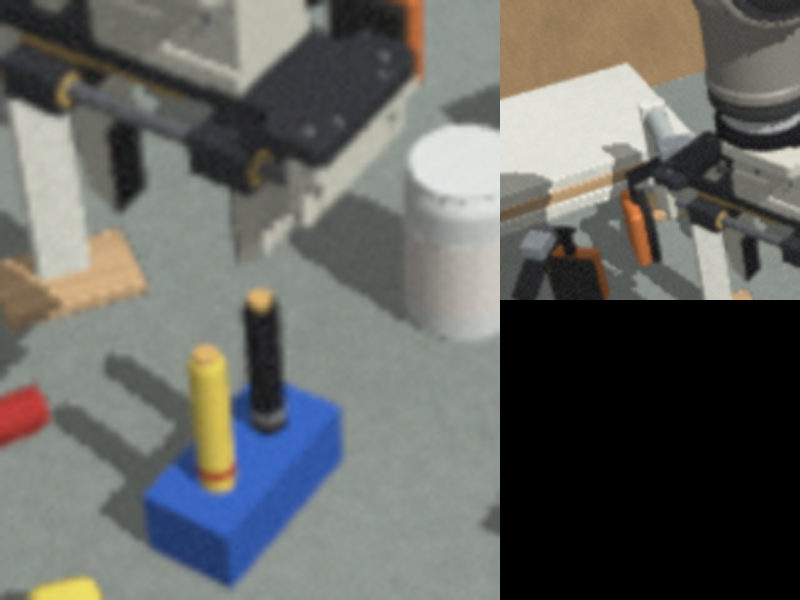

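The fingers straddle the tester, with the tip midpoint at about raw (202,177) against a predicted (203,174) with the 30 mm offset. The muffs are hanging on the rail. I'll descend and grip.

Request:
carry_out:
  rows:
    - [0,0,-10,0]
    - [0,-0.5,-28,0]
    - [0,-0.5,-50,0]
    - [0,-0.5,-72,0]
    - [0,-0.5,-92,0]
    - [0,-0.5,-108,0]
    - [0,-0.5,-120,0]
    - [0,-0.5,-126,0]
    - [0,-0.5,-126,0]
    - [0,-0.5,-126,0]

```text
time: 16.38
tool_pos: [487.3, 34.8, 51.7]
tcp_rot: [-1.129, 1.561, 0.892]
contact_force: [0.6, 0.1, -0.4]
grip_width: 59.7
```

Request:
carry_out:
  rows:
    - [0,0,0,0]
    - [0,0,0,0]
    - [0,0,0,0]
    - [0,0,0,0]
    - [0,0,0,0]
    - [0,0,0,0]
    - [0,0,0,0]
    - [0,0,0,0]
    - [0,0,0,0]
    - [0,0,0,0]
    - [0,0,0,0]
    - [0,0,0,0]
  hand: 5

```text
time: 17.38
tool_pos: [487.4, 34.8, 51.8]
tcp_rot: [-1.142, 1.561, 0.88]
contact_force: [-0.0, -0.3, 1.6]
grip_width: 17.4
```

Run:
```python
from h import *
from scipy.spatial.transform import Rotation as R
o=get_obs();M=R.from_euler('xyz',o['tcp_rot']).as_matrix();z=M[:,2]
print(o['tool_pos'],o['grip_width'],o['contact_force'],'jaw',np.degrees(np.arctan2(z[1],z[0])),M[:,0])
s=snap('side','s9');t=snap('top','t9')
```

```text
[487.36864068  34.76292456  51.75109426] 17.37472112362168 [-0.01451396 -0.34798901  1.58885364] jaw 115.8047156937018 [ 0.00645104  0.0077965  -0.9999488 ]
```

Gripped at 17.4 mm. With the muffs gone, I'll measure the red ring numerically in the saved images.

Run:
```python
from h import *
S={}
for n,f,c in(('side','s9',(268,284)),('top','t9',(338,208))):
    im=cv2.imread(f'pics/{f}.png').astype(int);b,g,r=im[...,0],im[...,1],im[...,2]
    m=((r-g>35)&(r-b>30)).astype(np.uint8)
    w=np.zeros_like(m);w[c[1]-16:c[1]+16,c[0]-16:c[0]+16]=1;m*=w
    v,u=np.nonzero(m); 
    print(n,len(u),u.min(),u.max(),v.min(),v.max())
    e=cv2.fitEllipse(np.c_[u,v].astype(np.float32));print(e)
    p=ray(n,*e[0],45);print(p.round(1)); S[n]=e[0]
print('tri',tri(S['side'],S['top']).round(1))
```

```text
side 64 259 271 277 287
((265.05682373046875, 282.0339660644531), (9.884367942810059, 11.784281730651855), 89.07750701904297)
[ 507.8 -178.2   45. ]
top 40 334 344 204 213
((339.10833740234375, 208.68125915527344), (8.754473686218262, 9.0551176071167), 86.12834930419922)
[ 508.8 -178.7   45. ]
tri [ 508.3 -178.4   45. ]
```

Request:
carry_out:
  rows:
    - [0,0,6,0]
    - [0,0,16,0]
    - [0,0,34,0]
    - [0,0,56,0]
    - [0,0,80,0]
    - [0,0,100,0]
    - [0,0,112,0]
    - [0,0,115,0]
    - [0,0,115,0]

```text
time: 18.23
tool_pos: [487.7, 34.8, 167.6]
tcp_rot: [-1.276, 1.56, 0.745]
contact_force: [-0.3, -0.3, -1.1]
grip_width: 17.7
```

The ring is at (508.3, −178.4) and triangulates to z=45.0, as it must. I'll move the pen over it with its tip about 15 mm above the driver.

Request:
carry_out:
  rows:
    - [0,-10,0,0]
    - [2,-28,0,0]
    - [5,-52,0,0]
    - [8,-80,0,0]
    - [11,-108,0,0]
    - [14,-136,0,0]
    - [17,-162,0,0]
    - [19,-184,-8,0]
    - [20,-200,-22,0]
    - [21,-210,-38,0]
    - [21.5,-212.5,-52,0]
    - [21.5,-212.5,-60,0]
    - [21.5,-212.5,-64,0]
    - [21.5,-212.5,-64,0]
    - [21.5,-212.5,-64,0]
    - [21.5,-212.5,-64,0]

```text
time: 19.57
tool_pos: [509.7, -177.6, 104.3]
tcp_rot: [-1.374, 1.559, 0.648]
contact_force: [-0.1, 0.3, -0.7]
grip_width: 17.9
```

Run:
```python
from h import *
from scipy.spatial.transform import Rotation as R
o=get_obs();M=R.from_euler('xyz',o['tcp_rot']).as_matrix()
print(o['tool_pos'],o['grip_width'],o['contact_force'],M[:,0])
a=snap('side','s10');z=o['tool_pos'][2]-51.75+8
b=cv2.resize(a[235:310,215:315,::-1],(800,600),interpolation=cv2.INTER_CUBIC)
f=lambda p:tuple(int(x) for x in (proj('side',p)-[215,235]+.44)*8)
print('z tip',z,'expect tip',f([508.3,-178.4,z]),'shoulder',f([508.3,-178.4,z+32]),'opening',f([508.3,-178.4,45]))
cv2.imwrite('pics/c10.png',b)
```

```text
[ 509.66573486 -177.57930321  104.28285482] 17.88799122042063 [-0.09423294  0.29740899 -0.69266853] [ 0.00936926  0.00708616 -0.999931  ]
z tip 60.53285482119648 expect tip (407, 346) shoulder (411, 275) opening (406, 379)
```

View pics/c10.png

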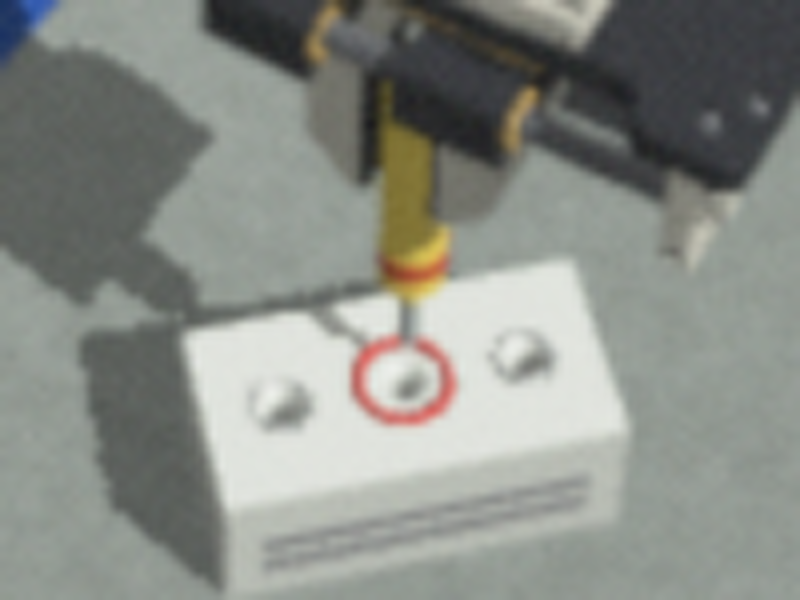

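The tip is seen at (407,343), expected (407,346), and the ring centre at (404,380), expected (406,379). It is aligned well inside the chamfer, so I'll insert slowly.

Request:
carry_out:
  rows:
    - [0,0,-3,0]
    - [0,0,-6,0]
    - [0,0,-9,0]
    - [0,0,-12,0]
    - [0,0,-14,0]
    - [0,0,-16,0]
    - [0,0,-18,0]
    - [0,0,-20,0]
    - [0,0,-22,0]
    - [0,0,-22,0]

```text
time: 20.45
tool_pos: [509.3, -177.7, 81.9]
tcp_rot: [-1.332, 1.56, 0.69]
contact_force: [-1.9, -0.8, -1.4]
grip_width: 17.4
```

Request:
carry_out:
  rows:
    - [0,0,-2,0]
    - [0,0,-4,0]
    - [0,0,-6,0]
    - [0,0,-8,0]
    - [0,0,-10,0]
    - [0,0,-12,0]
    - [0,0,-14,0]
    - [0,0,-16,0]
    - [0,0,-18,0]
    - [0,0,-20,0]
    - [0,0,-22,0]
    - [0,0,-22,0]

```text
time: 21.45
tool_pos: [509.1, -177.6, 59.4]
tcp_rot: [-1.299, 1.56, 0.723]
contact_force: [-1.1, -1.1, -1.7]
grip_width: 17.2
```

Request:
carry_out:
  rows:
    - [0,0,-1,0]
    - [0,0,-2,0]
    - [0,0,-2,0]
    - [0,0,-2,0]

```text
time: 21.78
tool_pos: [509.1, -177.6, 57.3]
tcp_rot: [-1.289, 1.56, 0.732]
contact_force: [-0.5, -0.8, -1.1]
grip_width: 17.4
```

Request:
carry_out:
  rows:
    - [0,0,-1,0]
    - [0,0,-1,0]
    - [0,0,-1,0]

```text
time: 22.03
tool_pos: [509.3, -177.7, 56.7]
tcp_rot: [-1.337, 1.56, 0.685]
contact_force: [-2.8, -0.1, 4.2]
grip_width: 17.6
```

Request:
carry_out:
  rows:
    - [0,0,-1,0]
    - [0,0,-1,0]
    - [0,0,-1,0]

```text
time: 22.28
tool_pos: [509.4, -177.7, 56.7]
tcp_rot: [-1.403, 1.559, 0.619]
contact_force: [-4.0, -0.1, 9.1]
grip_width: 17.1
```

Seated at 56.7 against a predicted 56.75, with the force rising to 9 N. I'll release and go straight up.

Request:
carry_out:
  rows:
    - [0,0,0,0]
    - [0,0,0,0]
    - [0,0,0,0]
    - [0,0,0,0]
    - [0,0,0,0]
    - [0,0,0,0]
    - [0,0,0,0]
    - [0,0,0,0]
  hand: 60

```text
time: 22.95
tool_pos: [509.4, -177.7, 56.6]
tcp_rot: [-1.388, 1.559, 0.634]
contact_force: [-0.4, -0.2, -0.5]
grip_width: 59.4
```

Request:
carry_out:
  rows:
    - [0,0,8,0]
    - [0,0,25,0]
    - [0,0,50,0]
    - [0,0,80,0]
    - [0,0,110,0]
    - [0,0,140,0]
    - [0,0,150,0]
    - [-10,20,150,0]
    - [-25,50,150,0]
    - [-40,85,150,0]
    - [-50,120,150,0]
    - [-55,150,150,0]
    - [-55,160,150,0]
    - [-55,160,150,0]
    - [-55,160,150,0]

```text
time: 24.2
tool_pos: [454.7, -17.9, 206.8]
tcp_rot: [-1.462, 1.559, 0.562]
contact_force: [0.7, -0.8, 0.4]
grip_width: 59.9
```

Run:
```python
from h import *
o=get_obs();print(o['time'],o['tool_pos'],o['grip_width'],o['contact_force'])
a=snap('side','s11');t=snap('top','t11');s0=cv2.imread('pics/s0.png')[:,:,::-1].astype(int)
# yellow handle in side view near driver: mask extents vs predicted for home
def yel(im,u0,u1,v0,v1):
    im=im.astype(int);m=(im[...,0]-im[...,2]>60)&(im[...,1]-im[...,2]>35);v,u=np.nonzero(m[v0:v1,u0:u1]);return u+u0,v+v0
u,v=yel(a,240,300,205,305);print('yellow',len(u),u.min(),u.max(),v.min(),v.max())
for h in(v.min()+3,v.max()-4): k=abs(v-h)<=1;print('row',h,u[k].mean())
for z in(45,129,132.5): print(z,proj('side',[508.3,-178.4,z]))
u,v=yel(t,320,365,185,230);print('top yellow',len(u),u.mean(),v.mean(),proj('top',[508.3,-178.4,132.5]))
# muffs orange blobs near rail
for n,im,w in(('side',a,(100,190,60,190)),('top',t,(95,200,160,260))):
    im=im.astype(int);m=((im[...,0]-im[...,1]>60)&(im[...,0]-im[...,2]>80)&(im[...,1]<130)).astype(np.uint8)
    q=np.zeros_like(m);q[w[2]:w[3],w[0]:w[1]]=m[w[2]:w[3],w[0]:w[1]]
    N,_,st,ce=cv2.connectedComponentsWithStats(q)
    print(n,[(st[i].tolist(),ce[i].round(1).tolist()) for i in range(1,N) if st[i,4]>15])
    j=np.array([.1576,.9875,0]);k=np.array([-j[1],j[0],0]);c=np.array([523,346,33.])
    print(' cups predicted',[proj(n,c+s*53*k+[0,0,36 if n=='side' else 72]).round(1).tolist() for s in(-1,1)])
```

```text
24.2 [454.72619968 -17.92308815 206.75120919] 59.90827366204416 [ 0.73395188 -0.81233345  0.43224887]
yellow 219 262 270 256 285
row 259 266.5
row 281 265.89473684210526
45 [265.31791498 281.99826689]
129 [266.5077129 258.3718432]
132.5 [266.56093725 257.31494027]
top yellow 55 341.3454545454546 207.8909090909091 [343.87409591 207.38159213]
side [([140, 140, 10, 26, 101], [145.2, 152.6]), ([123, 159, 10, 20, 50], [128.3, 165.8]), ([100, 188, 14, 2, 25], [105.8, 188.6])]
 cups predicted [[183.3, 140.9], [147.5, 150.1]]
top [([173, 160, 22, 7, 58], [181.2, 162.5]), ([145, 182, 25, 8, 74], [158.0, 185.5]), ([144, 226, 18, 6, 63], [153.1, 228.7]), ([150, 246, 12, 7, 42], [155.2, 248.4])]
 cups predicted [[153.5, 186.3], [147.1, 224.5]]
```

Request:
carry_out:
  rows:
    - [-5,-15,10,0]
    - [-10,-40,20,0]
    - [-20,-70,30,0]
    - [-30,-105,30,0]
    - [-40,-140,30,0]
    - [-50,-175,30,0]
    - [-60,-210,30,0]
    - [-65,-245,30,0]
    - [-65,-275,30,0]
    - [-65,-295,30,0]
    - [-65,-300,30,0]
    - [-65,-300,30,0]

```text
time: 25.3
tool_pos: [388.9, -321.0, 235.7]
tcp_rot: [-1.311, 1.56, 0.707]
contact_force: [0.7, 0.7, 0.6]
grip_width: 59.7
```

Run:
```python
from h import *
o=get_obs();print(o['time'],o['tool_pos'],o['contact_force'])
C=lambda im,w,n: [(st.tolist(),c.round(1).tolist()) for st,c in n(im,w)]
def blobs(im,w,kind):
    im=im.astype(int);r,g,b=im[...,0],im[...,1],im[...,2]
    m={'o':(r-g>50)&(r-b>60)&(g<130),'y':(r-b>60)&(g-b>35),'r':(r-g>60)&(b-g<25)&(r-b>50),'bl':(b-r>50)}[kind].astype(np.uint8)
    q=np.zeros_like(m);q[w[2]:w[3],w[0]:w[1]]=m[w[2]:w[3],w[0]:w[1]]
    N,_,st,ce=cv2.connectedComponentsWithStats(q);return [(st[i].tolist(),ce[i].round(1).tolist()) for i in range(1,N) if st[i,4]>15]
for rep in range(2):
  t=snap('top',f't12{rep}');a=snap('side',f's12{rep}')
  print('muffs top',blobs(t,(95,205,160,260),'o'));print('muffs side',blobs(a,(95,210,60,190),'o'))
j=np.array([.1576,.9875,0]);k=np.array([-j[1],j[0],0]);c=np.array([523,346,33.])
for n in('top','side'): print(n,[[proj(n,c+s*60*k+a*30*j+[0,0,h]).round(0).tolist() for a in(-1,1) for h in (0,72)] for s in(-1,1)])
t0=cv2.imread('pics/t0.png')[:,:,::-1];s0=cv2.imread('pics/s0.png')[:,:,::-1]
for nm,w,kd in(('tape',(265,305,240,270),'y'),('ratchet',(210,235,225,275),'r')): print(nm,blobs(t0,w,kd),blobs(t,w,kd))
print('other muffs',blobs(t0,(140,200,110,175),'o'),blobs(t,(140,200,110,175),'o'),blobs(t0,(140,200,240,300),'o'),blobs(t,(140,200,240,300),'o'))
print('side blue/scr',blobs(s0,(185,240,185,250),'y'),blobs(a,(185,240,185,250),'y'))
```

```text
25.3 [ 388.9100288  -320.95744496  235.71497464] [0.67066382 0.69094761 0.62253467]
muffs top [([173, 160, 22, 7, 71], [182.2, 162.5]), ([145, 182, 25, 9, 93], [158.5, 185.8]), ([143, 226, 19, 6, 77], [153.3, 228.8]), ([149, 246, 13, 9, 61], [154.3, 249.4])]
muffs side [([139, 137, 12, 29, 135], [144.7, 152.2]), ([120, 159, 14, 21, 66], [128.6, 167.9]), ([95, 187, 19, 3, 20], [103.8, 187.8])]
muffs top [([173, 160, 22, 7, 70], [181.8, 162.5]), ([145, 182, 25, 9, 93], [158.5, 185.8]), ([143, 226, 19, 6, 76], [153.4, 228.8]), ([149, 246, 13, 9, 61], [154.3, 249.4])]
muffs side [([139, 137, 12, 29, 133], [144.7, 152.2]), ([120, 159, 14, 21, 66], [128.4, 167.5]), ([95, 187, 19, 3, 20], [103.8, 187.8])]
top [[[170.0, 188.0], [165.0, 185.0], [150.0, 185.0], [143.0, 182.0]], [[164.0, 229.0], [157.0, 229.0], [143.0, 226.0], [136.0, 225.0]]]
side [[[190.0, 156.0], [188.0, 136.0], [184.0, 144.0], [181.0, 125.0]], [[150.0, 167.0], [145.0, 147.0], [145.0, 155.0], [140.0, 135.0]]]
tape [([274, 247, 24, 16, 277], [285.4, 254.7])] [([274, 247, 24, 16, 279], [285.5, 254.7])]
ratchet [([220, 233, 8, 34, 242], [223.6, 249.6])] [([220, 233, 8, 34, 246], [223.6, 249.6])]
other muffs [([169, 119, 11, 7, 39], [173.4, 121.9]), ([173, 156, 22, 11, 92], [183.5, 161.3])] [([169, 119, 11, 7, 41], [173.5, 121.8]), ([173, 156, 22, 11, 97], [183.6, 161.3])] [([149, 246, 13, 9, 59], [154.4, 249.3]), ([173, 273, 19, 19, 123], [182.4, 281.4])] [([149, 246, 13, 9, 61], [154.3, 249.4]), ([173, 273, 19, 19, 125], [182.5, 281.3])]
side blue/scr [([185, 185, 9, 5, 32], [188.2, 186.5]), ([203, 199, 8, 29, 181], [207.0, 212.3])] [([185, 185, 9, 5, 37], [188.5, 186.7])]
```

```bash
python3 -c "
from plant import *
print(close_job())"
```

```text
the job is handed in; nothing more can be done
None
```

The job was handed in at about 25.5 s of the 62 s allowed. The ear defenders hang on the chrome rail, and the yellow tester stands fully home in the red-ringed opening of the white driver.

- **Height offset:** The real fingertips sit 30 mm above the reported TCP, which disagrees with the stated tool frame. I found this when the first grip closed above the pad without touching anything. I measured it with a gentle touch on the pad (about 15 N) and allowed for it afterwards.
- **Ear defenders:** I took the pair farthest to the robot's right and hung it over the rail. It met the tube at the predicted height. After release, both cups showed where expected in the top view, within about 3 pixels. The far cup was not picked up in the side view, but two pictures taken 0.1 s apart showed no movement.
- **Tester:** The shoulder seated at reported height 56.7 mm against a predicted 56.75 mm, with the force rising to 9 N. After release the side view shows the pen upright over the opening. In the top view its yellow pixels were about 2.5 pixels off the predicted cap position, and I did not look into that.
- **Other objects:** The tape measure, ratchet and the two nearest other ear defenders show no change between the first and last pictures. I did not check the screwdriver, tin, pry bar or the fourth pair of ear defenders in the last pictures.

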